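Run a finger along the trip tabs of a model track

TASK

Test the track detectors as a passing engine would: with the fingertips, run along the curved row of five yellow trip tabs from the green marker's end to the red marker's end, lightly pushing each tab down past half way, one after another in that order. Do it in one pass, staying down close to the track from the first tab to the last, then lift clear. Do not pick up anything, and leave the two markers, the wagon, the jar and everything else where they stand.

Things in the scene. Friction and masses are not known exactly. Their poses are not given: they have to be found in the camera images.
- board: fixed wooden track module, 230 (x) x 420 (y) x 40 mm, grey top; origin on the bench under it, z up. On it a curved track, arc radius 250 mm about the point x = +200, y = 0 mm of this frame. Rails 45 mm apart, tops 46 mm above the bench; between them a black strip 28 mm wide, top 48 mm above the bench, from which five yellow trip tabs stand up
- green: loose green marker, a turned post 28 mm wide at the foot and 38 mm high, origin at its underside. It stands on a flat block at one end of the row of tabs, 62 mm past the end tab, and shows the end to start from
- red: loose red marker of the same shape on the block at the other end of the row, 62 mm past the end tab, where the pass finishes
- wagon: bystander: loose model wagon, blue with grey roof, 38 x 75 x 45 mm, standing on the board; origin at its underside
- jar: bystander: small loose paint jar with white cap, 34 mm wide, 45 mm high, standing on the board; origin at its underside
- screwdriver: bystander: loose screwdriver, 180 mm, orange handle, lying on the bench
- pliers: bystander: loose green-handled pliers, 150 mm, lying on the bench
- tray: bystander: loose red divided tray 100 x 140 x 35 mm on the bench
- booklets: bystander: loose stack of booklets 150 x 200 x 42 mm on the bench
- tab0_top (a point): middle of the top of yellow trip tab 0, moves with it: a rounded hump 22 mm wide across the track, 52 mm long along it (45 mm radius), 8 mm above the black strip when up (56 mm above the bench). Tabs are 56 mm apart along the arc, numbered 0 to 4 from the board's -y end to its +y end; x of this point points across the track, y along it
- tab0 (a joint): how far this tab is pushed down: 0 up, 0.008 m flush with the strip. It yields to about 1.5 N and stays wherever it is left; it counts as tripped beyond 0.004 m. A fingertip sliding along the row 1 to 2 mm above the strip rides onto the hump and pushes it down
- tab1_top (a point): middle of the top of yellow trip tab 1, moves with it: a rounded hump 22 mm wide across the track, 52 mm long along it (45 mm radius), 8 mm above the black strip when up (56 mm above the bench). Tabs are 56 mm apart along the arc, numbered 0 to 4 from the board's -y end to its +y end; x of this point points across the track, y along it
- tab1 (a joint): how far this tab is pushed down: 0 up, 0.008 m flush with the strip. It yields to about 1.5 N and stays wherever it is left; it counts as tripped beyond 0.004 m. A fingertip sliding along the row 1 to 2 mm above the strip rides onto the hump and pushes it down
- tab2_top (a point): middle of the top of yellow trip tab 2, moves with it: a rounded hump 22 mm wide across the track, 52 mm long along it (45 mm radius), 8 mm above the black strip when up (56 mm above the bench). Tabs are 56 mm apart along the arc, numbered 0 to 4 from the board's -y end to its +y end; x of this point points across the track, y along it
- tab2 (a joint): how far this tab is pushed down: 0 up, 0.008 m flush with the strip. It yields to about 1.5 N and stays wherever it is left; it counts as tripped beyond 0.004 m. A fingertip sliding along the row 1 to 2 mm above the strip rides onto the hump and pushes it down
- tab3_top (a point): middle of the top of yellow trip tab 3, moves with it: a rounded hump 22 mm wide across the track, 52 mm long along it (45 mm radius), 8 mm above the black strip when up (56 mm above the bench). Tabs are 56 mm apart along the arc, numbered 0 to 4 from the board's -y end to its +y end; x of this point points across the track, y along it
- tab3 (a joint): how far this tab is pushed down: 0 up, 0.008 m flush with the strip. It yields to about 1.5 N and stays wherever it is left; it counts as tripped beyond 0.004 m. A fingertip sliding along the row 1 to 2 mm above the strip rides onto the hump and pushes it down
- tab4_top (a point): middle of the top of yellow trip tab 4, moves with it: a rounded hump 22 mm wide across the track, 52 mm long along it (45 mm radius), 8 mm above the black strip when up (56 mm above the bench). Tabs are 56 mm apart along the arc, numbered 0 to 4 from the board's -y end to its +y end; x of this point points across the track, y along it
- tab4 (a joint): how far this tab is pushed down: 0 up, 0.008 m flush with the strip. It yields to about 1.5 N and stays wherever it is left; it counts as tripped beyond 0.004 m. A fingertip sliding along the row 1 to 2 mm above the strip rides onto the hump and pushes it down

How it is judged:
By the outcome, as a careful person would: the job done as asked, in the order asked, and still so for the second after the job is handed in, with the robot touching nothing.
It also fails if it takes over 48 s, if anything falls off the work surface, if the arm or the gripper's body presses on something with over 40 N, if the wrist force passes 120 N, or if a joint passes its speed limit or range.

ROBOT

A 6-joint arm with a two-finger parallel gripper is mounted at the origin on the work surface. World frame = base frame: x ahead of the robot, y to its left, z up, the work surface at z = 0. Lengths are in m, angles in rad, forces in N, time in s.
With the tool pointing down it reaches from about 0.3 to 0.825 m from the base axis. Payload 5.4 kg.
Tool frame: the origin (TCP) lies at the very end of the fingers, on their centre line; the grasp point (between the pads) lies 19 mm behind it; z points along the fingers, x is the direction in which the jaws open and shut, and the axes are right-handed (so a half turn about z gives the same grasp; the last joint's range is limited). The gripper opens to 92 mm and grips with 3 to 60 N. Pads are 20 mm wide; open, the fingers measure 128 mm over their backs; the gripper's body (75 mm by 189 mm) begins 69 mm behind the grasp point.
Start: joints at [-1.376, 0.158, 1.597, -0, 1.386, -0.21], TCP at [0.226, -0.529, 0.215] pointing down, gripper open.
Joint ranges: [-2.91, 2.91], [-0.94, 2.29], [0.18, 2.7], [-1.29, 4.43], [0.17, 2.64], [-3, 3]. Speed limits (rad/s): [2.57, 2.57, 3.14, 3.14, 3.14, 3.14].

INTERFACE

Orientations are given as a rotation vector (axis times angle).
In Python, from workcell import bot gives the robot as it stands. Calls block until the motion is done:
- bot.goto(position, orientation): joint-space move of the TCP to a pose.
- bot.line_to(position, rot=None, max_speed=0.15): straight line of the TCP; rot=None keeps the orientation; max_speed is the mean speed in m/s.
- bot.set_joints(angles): joint-space move.
- bot.set_gripper(opening, newtons=None): opening from 0.0 (shut) to 1.0 (fully open); newtons is the grip in N (None keeps the last); returns when the fingers have stopped.
- bot.hold(seconds).
- bot.inverse_kinematics(position, orientation): joint angles nearest the present ones, or None.
- bot.read_camera(name): name is "side" or "top"; returns a dict with "pixels" (480x640x3 uint8, blue, green, red), "fx", "fy", "cx", "cy" (pixels), "R" (3x3) and "t" (3): a world point X has camera coordinates R X + t. Camera axes: x right, y down, z forward; pixel columns grow to the right and rows downward; lengths in m; the calibration is good to about 2 mm. A picture is of the moment at which its call begins. There is no depth.
A pose or a line that the arm cannot do raises bot.MotionError and nothing moves.
- bot.job_done(): hands the job in, once; it reports no verdict.
Readings, each from a call of its own:
- bot.current_clock(): time.
- bot.current_joints(): joint angles.
- bot.current_joint_vel(): joint speeds.
- bot.current_effort(): joint torques, N m.
- bot.current_ee_pos(): TCP position.
- bot.current_tool_rot(): TCP orientation.
- bot.current_contact_force(): force on the tool from outside, world axes, zero at the start.
- bot.current_ft_torque(): the same for the moment, N m.
- bot.current_opening(): opening from 0.0 (shut) to 1.0 (fully open).
Only numpy, scipy, OpenCV 4.12 (cv2) and the standard library are available. Lean on these libraries where they do the work, as an engineer would, in place of code of your own. Each camera call takes 0.05 s, during which the arm holds its last target.

## Working session

There is one attempt and no reset: what is moved stays moved. The work goes in short steps, each a Python script; the robot and the scene stay as the last script left them, time stands still between calls to the robot, and variables do not carry over. Pictures are saved under pics/ and viewed, and the job is handed in when it is done.

```bash
ls; mkdir -p pics
python3 - <<'E'
from workcell import bot
import cv2,pickle
d={}
for n in("top","side"):
    c=bot.read_camera(n); d[n]=c; cv2.imwrite(f"pics/{n}0.png",c["pixels"]); print(n,c["fx"],c["cx"],c["cy"],c["R"],c["t"])
pickle.dump(d,open("cams.pkl","wb")); print(bot.current_clock(),bot.current_tool_rot(),bot.current_opening())
E
```

```text
pics
top 482.7251651109998 314.87509113314366 244.3194423078516 [[-1.20198194e-01 -9.92749780e-01 -5.17143398e-04]
 [-9.68370322e-01  1.17361130e-01 -2.20193743e-01]
 [ 2.18657983e-01 -2.59661040e-02 -9.75456021e-01]] [0.04777384 0.5262024  1.24084429]
side 579.2516308058808 320.1609841585759 239.50368411879623 [[ 0.98929108 -0.1459319   0.0026529 ]
 [-0.0821829  -0.57196526 -0.81615054]
 [ 0.12061977  0.80719243 -0.57783324]] [-0.48211637  0.11071782  1.39572378]
0.1 [-2.62166309e+00  1.72885869e+00  1.82581945e-03] 1.0010672668777982
```

View pics/top0.png

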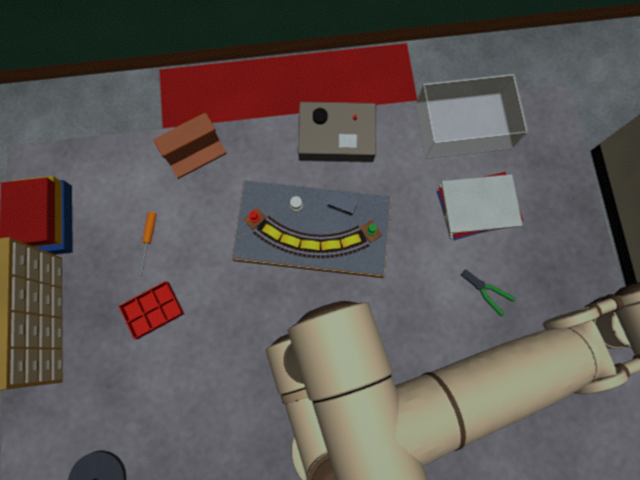

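View pics/side0.png

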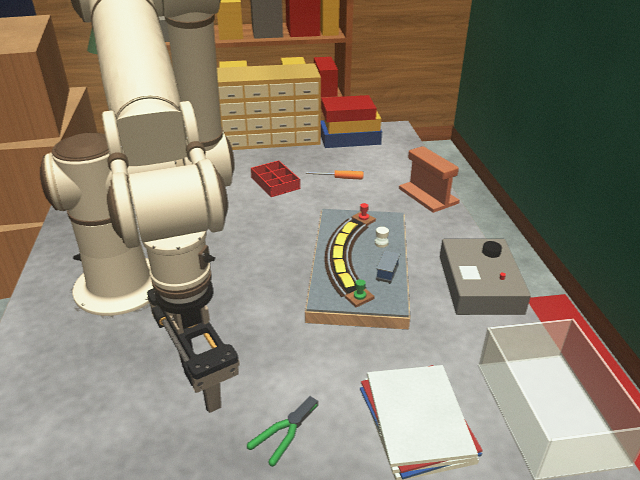

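Top view: the board is at about (235–390, 180–275), with the five yellow tabs in an arc from (262,230) to (353,240). Green is at (372,229), red at (254,216), the wagon at (343,208) and the jar at (296,202). The side view shows the same, with green nearest that camera at (360,288).

```bash
cat > h.py <<'E'
import numpy as np,cv2,pickle
def ray(c,p):
    K=np.array([[c["fx"],0,c["cx"]],[0,c["fy"],c["cy"]],[0,0,1]])
    R=np.array(c["R"]);t=np.array(c["t"]); d=R.T@np.linalg.solve(K,[p[0],p[1],1]); return -R.T@t,d/np.linalg.norm(d)
def plane(c,p,z):
    o,d=ray(c,p); return o+d*(z-o[2])/d[2]
def tri(c1,p1,c2,p2):
    o1,d1=ray(c1,p1);o2,d2=ray(c2,p2)
    s=np.linalg.lstsq(np.c_[d1,-d2],o2-o1,rcond=None)[0]
    a=o1+s[0]*d1;b=o2+s[1]*d2; return (a+b)/2,np.linalg.norm(a-b)
def proj(c,X):
    q=np.array(c["R"])@X+np.array(c["t"]); return np.array([c["fx"]*q[0]/q[2]+c["cx"],c["fy"]*q[1]/q[2]+c["cy"]])
def blobs(c,lo,hi,roi,amin=8):
    h=cv2.cvtColor(c["pixels"],cv2.COLOR_BGR2HSV); m=cv2.inRange(h,lo,hi)
    k=np.zeros_like(m);x0,y0,x1,y1=roi;k[y0:y1,x0:x1]=255;m&=k
    n,l,s,ce=cv2.connectedComponentsWithStats(m,connectivity=4)
    return [(ce[i],s[i]) for i in range(1,n) if s[i,4]>=amin],m
E
python3 - <<'E'
from h import *
d=pickle.load(open("cams.pkl","rb"))
roi={"top":(225,170,400,285),"side":(300,195,420,335)}
cols={"y":((20,110,90),(35,255,255)),"g":((45,120,40),(85,255,255)),"r":((0,190,90),(6,255,255))}
for n in roi:
    for k,(lo,hi) in cols.items():
        b,m=blobs(d[n],lo,hi,roi[n]); print(n,k,[(np.round(x,1).tolist(),s.tolist()) for x,s in b])
    x0,y0,x1,y1=roi[n]
    im=cv2.resize(d[n]["pixels"][y0:y1,x0:x1],None,fx=4,fy=4,interpolation=cv2.INTER_CUBIC); cv2.imwrite(f"pics/{n}zoom.png",im)
E
```

```text
top y [([310.9, 240.0], [262, 224, 99, 26, 849])]
top g [([371.2, 229.3], [366, 224, 11, 11, 87])]
top r [([253.8, 216.5], [249, 211, 11, 12, 91])]
side y [([341.9, 239.6], [332, 222, 26, 36, 350]), ([339.2, 265.1], [333, 259, 13, 14, 141]), ([346.5, 279.6], [338, 273, 17, 15, 153])]
side g [([360.1, 282.3], [356, 280, 9, 6, 46]), ([359.3, 294.6], [354, 291, 12, 8, 55])]
side r []
```

View pics/topzoom.png

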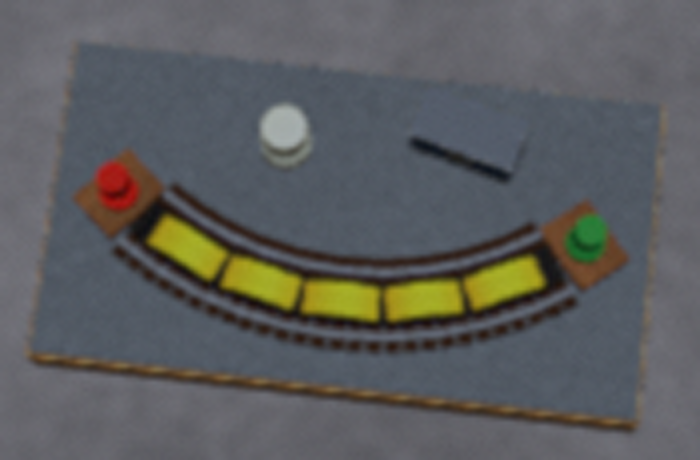

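View pics/sidezoom.png

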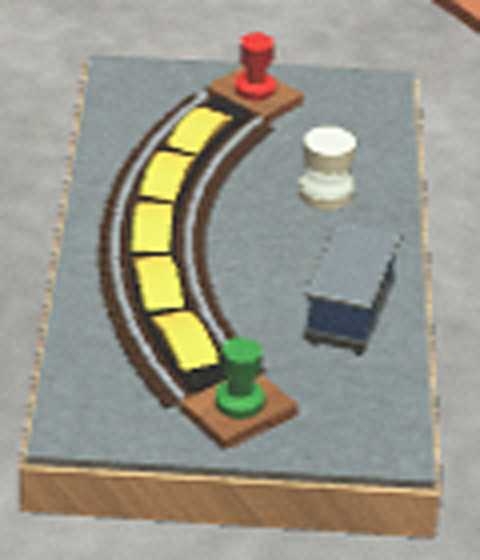

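```bash
cat > meas.py <<'E'
from h import *
from scipy.optimize import least_squares
d=pickle.load(open("cams.pkl","rb"))
roi={"top":(225,170,400,285),"side":(300,195,420,335)}
def up(c,roi,s=6):
    x0,y0,x1,y1=roi
    im=cv2.resize(c["pixels"][y0:y1,x0:x1],None,fx=s,fy=s,interpolation=cv2.INTER_CUBIC); return im
res={}
for n in roi:
    im=up(d[n],roi[n]); h=cv2.cvtColor(im,cv2.COLOR_BGR2HSV)
    x0,y0=roi[n][:2]
    def back(p): return ((np.array(p)+.5)/6-.5)+[x0,y0]
    cand=None
    for v in range(90,250,5):
        m=cv2.inRange(h,(18,110,v),(36,255,255))
        N,l,s,ce=cv2.connectedComponentsWithStats(m)
        ok=[i for i in range(1,N) if s[i,4]>2000]
        if len(ok)==5: cand=(v,[back(ce[i]) for i in ok],[s[i,4]/36 for i in ok]);break
    print(n,cand and (cand[0],cand[2])); res[n]=np.array(cand[1]) if cand else None
    # order green->red
    if cand: res[n]=res[n][np.argsort(-res[n][:,0])] if n=="top" else res[n][np.argsort(-res[n][:,1])]
    m=cv2.inRange(h,(18,110,cand[0] if cand else 120),(36,255,255)); 
for i in range(5):
    X,e=tri(d["top"],res["top"][i],d["side"],res["side"][i])
    a=plane(d["top"],res["top"][i],.0535);b=plane(d["side"],res["side"][i],.0535)
    print(i,np.round(X*1e3,1),round(e*1e3,1),np.round(a[:2]*1e3,1),np.round(b[:2]*1e3,1))
    res.setdefault("P",[]).append((a+b)[:2]/2); res.setdefault("A",[]).append(a[:2]);res.setdefault("B",[]).append(b[:2])
for k in "ABP":
    P=np.array(res[k])
    ang=(np.arange(5)-2)*.056/.25
    # arc frame: centre C, yaw q ; tab i at C + .25*Rz(q)*(-cos a, sin a)
    def f(v):
        return (np.c_[v[0]-.25*np.cos(v[2]-ang),v[1]-.25*np.sin(v[2]-ang)]-P).ravel()
    s=least_squares(f,[P[2][0]+.25,P[2][1],0]); print(k,s.x,np.round(f(s.x).reshape(-1,2)*1e3,1).tolist())
E
python3 meas.py
```

```text
top (110, [np.float64(151.61111111111111), np.float64(152.36111111111111), np.float64(152.94444444444446), np.float64(152.86111111111111), np.float64(152.16666666666666)])
side (120, [np.float64(110.52777777777777), np.float64(118.13888888888889), np.float64(122.30555555555556), np.float64(135.47222222222223), np.float64(152.11111111111111)])
0 [ 531.4 -113.3   48.1] 1.3 [ 529.5 -112.7] [ 530.7 -119.5]
1 [525.1 -57.6  47.9] 0.2 [524.  -57.3] [523.7 -64.7]
2 [530.9  -2.8  48.7] 1.7 [530.7  -2.7] [528.8  -9.4]
3 [549.1  49.5  49.7] 2.7 [549.5  49.4] [546.6  43.8]
4 [578.6  96.6  50.5] 3.0 [579.4  96.4] [576.1  91.8]
A [ 0.77376227 -0.06053978 -0.23425837] [[-0.0, -0.9], [-0.2, -0.7], [-0.1, 0.2], [0.1, 0.7], [0.3, 0.7]]
B [ 0.77358231 -0.06129443 -0.21061131] [[-0.1, -0.5], [-0.1, 0.0], [0.3, 0.4], [0.2, 0.2], [-0.3, -0.1]]
P [ 0.77369062 -0.06091134 -0.22239416] [[-0.1, -0.7], [-0.2, -0.3], [0.1, 0.3], [0.1, 0.5], [0.0, 0.3]]
```

```bash
cat > path.py <<'E'
import numpy as np
from scipy.spatial.transform import Rotation as Ro
C=np.array([.7737,-.0607]);Q=-.230
def pose(s,sgn=1):
    f=Q-s/.25; n=np.array([np.cos(f),np.sin(f)]) # points to arc centre
    p=C-.25*n; x=sgn*np.array([n[0],n[1],0]);z=np.array([0,0,-1.]);y=np.cross(z,x)
    return p,Ro.from_matrix(np.c_[x,y,z]).as_rotvec()
E
python3 - <<'E'
from h import *;from path import *;from workcell import bot
d=pickle.load(open("cams.pkl","rb"))
# markers: knob/whole centroids
X,e=tri(d["top"],(371.2,229.3),d["side"],(360,288));print("green",X,e,"pred",pose(-.174)[0])
def redc(n,roi):
    h=cv2.cvtColor(d[n]["pixels"],cv2.COLOR_BGR2HSV);m=cv2.inRange(h,(0,170,90),(8,255,255))|cv2.inRange(h,(174,170,90),(180,255,255))
    x0,y0,x1,y1=roi;ys,xs=np.nonzero(m[y0:y1,x0:x1]);print(n,len(xs));return xs.mean()+x0,ys.mean()+y0
X,e=tri(d["top"],redc("top",(245,205,265,225)),d["side"],redc("side",(350,200,380,220)));print("red",X,e,"pred",pose(.174)[0])
for sg in(1,-1):
  for s in(-.125,0,.125):
    p,r=pose(s,sg); print(sg,s,p,np.round(bot.inverse_kinematics([*p,.0495],r),2))
E
```

```text
green [ 0.55009986 -0.1711163   0.06804767] 0.0022901666064152316 pred [ 0.55035683 -0.1730291 ]
top 108
side 65
red [0.62422833 0.13948716 0.06530497] 0.001591647613931695 pred [0.62344108 0.13910555]
1 -0.125 [ 0.53275728 -0.12738286] [-0.46  0.28  1.81 -0.    1.06 -0.73]
1 0 [ 0.5302834  -0.00370562] [-0.24  0.24  1.86  0.    1.05 -0.01]
1 0.125 [0.5874064  0.10601741] [-0.02  0.39  1.66 -0.    1.09  0.71]
-1 -0.125 [ 0.53275728 -0.12738286] [-0.46  0.28  1.81 -0.    1.06  2.42]Traceback (most recent call last):
  File "<stdin>", line 11, in <module>
    return _wrapfunc(a, 'round', decimals=decimals, out=out)
    return _wrapit(obj, method, *args, **kwds)
    result = getattr(arr, method)(*args, **kwds)
TypeError: unsupported operand type(s) for *: 'NoneType' and 'float'
```

The markers agree with the fitted arc to about 2 mm. Next I shut the gripper and hover over tab 0.

Run:
```python
from h import *;from path import *;from workcell import bot
bot.set_gripper(0.0,5)
p,r=pose(-.122); bot.goto([*p,.15],r); bot.line_to([*p,.075],max_speed=.1)
print(bot.current_clock(),bot.current_opening(),bot.current_ee_pos(),p,bot.current_contact_force())
for n in("top","side"):
    c=bot.read_camera(n); print(n,proj(c,np.array([*p,.075])))
    x0,y0,x1,y1={"top":(225,170,400,285),"side":(250,150,450,340)}[n]
    cv2.imwrite(f"pics/{n}1.png",cv2.resize(c["pixels"][y0:y1,x0:x1],None,fx=3,fy=3,interpolation=cv2.INTER_CUBIC))
```

```text
4.1917 0.0021605730510836155 [ 0.5325397  -0.12478713  0.0756883 ] [ 0.53197445 -0.12448681] [-0.45927148  0.21608191 -0.29246891]
top [355.14235481 236.79290401]
side [347.68139454 273.38967308]
```

View pics/side1.png

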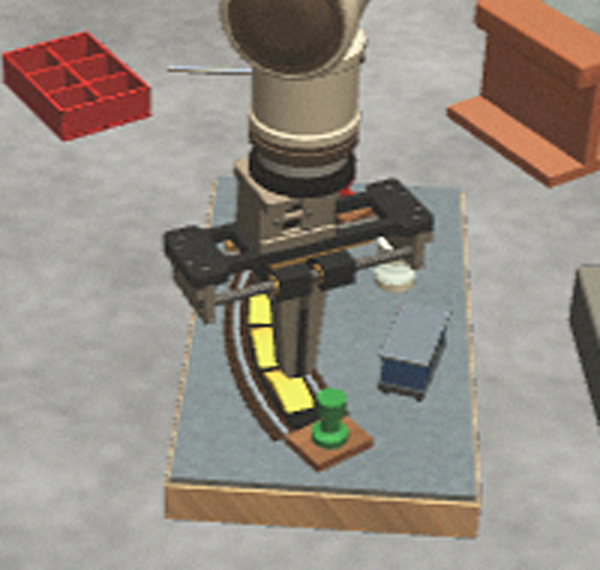

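The shut fingertips show at about (298,372) in the enlarged picture, which is (349,274) full frame against a predicted (348,273). They stand over tab 0, clear of green. Now the pass.

Run:
```python
from h import *;from path import *;from workcell import bot
p,r=pose(-.122)
z=.0495
def rep(t): print(t,np.round(bot.current_clock(),2),np.round(np.array(bot.current_ee_pos())*1e3,1),np.round(bot.current_contact_force(),1))
for h in(.058,.053,z): bot.line_to([*p,h],rot=r,max_speed=.04); rep("down")
bot.hold(.2); rep("settled")
if bot.current_contact_force()[2]<15:
  off=0
  for s in np.linspace(-.122,.122,13)[1:]:
    e=bot.current_ee_pos()[2]-z; off=np.clip(off-.5*e,-.0015,.0015)
    p,r=pose(s); bot.line_to([*p,z+off],rot=r,max_speed=.05); rep("%.3f off %.2f want %s"%(s,off*1e3,np.round(p*1e3,1)))
    if np.linalg.norm(bot.current_contact_force())>25: print("high force");break
```

```text
down 4.87 [ 531.8 -124.4   57.8] [-0.5  0.3  0.2]
down 5.14 [ 531.9 -124.4   52.8] [-0.2 -0.2  0.2]
down 5.39 [ 531.8 -124.4   49.2] [ 0.9 -0.1 -0.6]
settled 5.59 [ 531.9 -124.4   49.5] [ 1.3 -0.5  1. ]
-0.102 off 0.02 want [ 527.6 -104.6] 6.15 [ 527.7 -104.7   49.6] [-0.3 -0.5 -0.2]
-0.081 off -0.03 want [524.8 -84.5] 6.71 [525.1 -84.6  49.7] [-1.1  0.7  0.9]
-0.061 off -0.12 want [523.7 -64.2] 7.27 [523.6 -64.1  49.3] [-0.4  0.6  0.3]
-0.041 off -0.02 want [524.3 -43.9] 7.82 [524.2 -44.1  49.4] [-0.7 -0.6 -0.5]
-0.020 off 0.04 want [526.5 -23.7] 8.38 [526.7 -23.7  49.7] [0.1 0.6 1.3]
0.000 off -0.07 want [530.3  -3.7] 8.94 [530.3  -3.7  49.4] [ 0.9 -0.2  1.6]
0.020 off -0.02 want [535.7  15.9] 9.5 [535.5  15.7  49.3] [ 0.5 -0.   0.3]
0.041 off 0.08 want [542.7  35. ] 10.06 [542.9  34.9  49.7] [0.5 0.9 0.8]
0.061 off -0.04 want [551.3  53.4] 10.62 [551.2  53.4  49.4] [ 0.1 -0.1  0.1]
0.081 off -0.00 want [561.3  71.1] 11.18 [561.1  71.   49.4] [-0.1  0.2  0.7]
0.102 off 0.04 want [572.7  87.9] 11.73 [572.9  88.   49.7] [-0.   0.2  1.3]
0.122 off -0.04 want [585.4 103.8] 12.29 [585.2 103.7  49.4] [-0.1 -0.3 -0. ]
```

Run:
```python
from h import *;from workcell import bot
c=bot.read_camera("side");x0,y0,x1,y1=300,195,420,335
d=pickle.load(open("cams.pkl","rb"))
a=cv2.hconcat([v["pixels"][y0:y1,x0:x1] for v in(d["side"],c)])
cv2.imwrite("pics/side2.png",cv2.resize(a,None,fx=3.3,fy=3.3,interpolation=cv2.INTER_CUBIC))
```

```text
(no output)
```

View pics/side2.png

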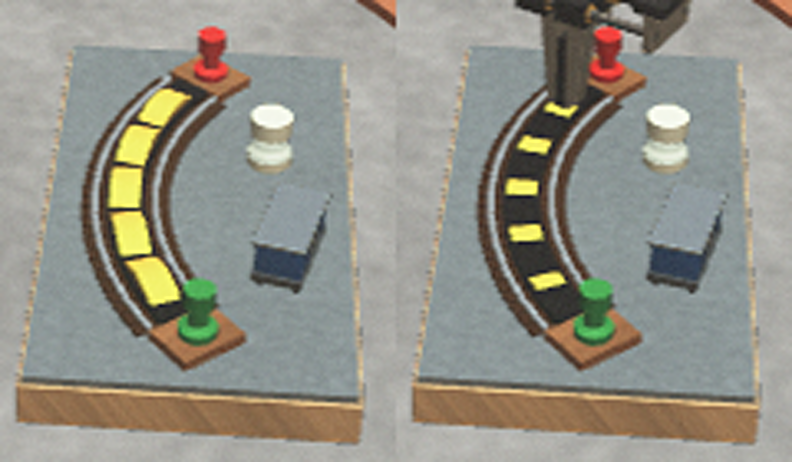

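Before/after in the side view: every tab now shows only a small patch at its crest (tab 0 at (547,281), tab 4 at (562,108)), so all five are down. The markers, jar and wagon look unmoved. Lift clear and check.

Run:
```python
from h import *;from path import *;from workcell import bot
p,r=pose(.122); bot.line_to([*p,.16],max_speed=.08)
bot.goto([.35,-.40,.25],r); 
print(bot.current_clock(),bot.current_ee_pos())
d=pickle.load(open("cams.pkl","rb")); out=[]
for n,(x0,y0,x1,y1) in {"top":(225,170,400,285),"side":(300,195,420,335)}.items():
    c=bot.read_camera(n)
    a=cv2.hconcat([v["pixels"][y0:y1,x0:x1] for v in(d[n],c)])
    cv2.imwrite(f"pics/{n}3.png",cv2.resize(a,None,fx=2.2,fy=2.2,interpolation=cv2.INTER_CUBIC))
    im=cv2.resize(c["pixels"][y0:y1,x0:x1],None,fx=6,fy=6,interpolation=cv2.INTER_CUBIC)
    N,l,s,ce=cv2.connectedComponentsWithStats(cv2.inRange(cv2.cvtColor(im,cv2.COLOR_BGR2HSV),(18,110,110),(36,255,255)))
    print(n,"tab areas px",[round(s[i,4]/36) for i in range(1,N) if s[i,4]>300])
    for k,(lo,hi,q) in {"green":((45,120,40),(85,255,255),0),"red":((0,170,90),(8,255,255),0),"white":((0,0,150),(180,70,255),0)}.items():
        o=[]
        for v in(d[n],c):
            m=cv2.inRange(cv2.cvtColor(v["pixels"][y0:y1,x0:x1],cv2.COLOR_BGR2HSV),lo,hi);ys,xs=np.nonzero(m);o.append((len(xs),round(xs.mean()+x0,1),round(ys.mean()+y0,1)) if len(xs) else None)
        print(n,k,o)
```

```text
15.9 [ 0.35057345 -0.39942297  0.24981882]
top tab areas px [54, 55, 46, 57, 55]
top green [(87, np.float64(371.2), np.float64(229.3)), (87, np.float64(371.2), np.float64(229.3))]
top red [(106, np.float64(253.8), np.float64(216.5)), (106, np.float64(253.9), np.float64(216.5))]
top white [(85, np.float64(295.5), np.float64(201.4)), (85, np.float64(295.5), np.float64(201.4))]
side tab areas px [40, 44, 49, 51, 45]
side green [(101, np.float64(359.7), np.float64(289.0)), (108, np.float64(359.8), np.float64(289.2))]
side red [(65, np.float64(363.6), np.float64(211.8)), (66, np.float64(363.7), np.float64(211.6))]
side white [(10926, np.float64(360.2), np.float64(258.0)), (10983, np.float64(365.7), np.float64(258.5))]
```

View pics/top3.png

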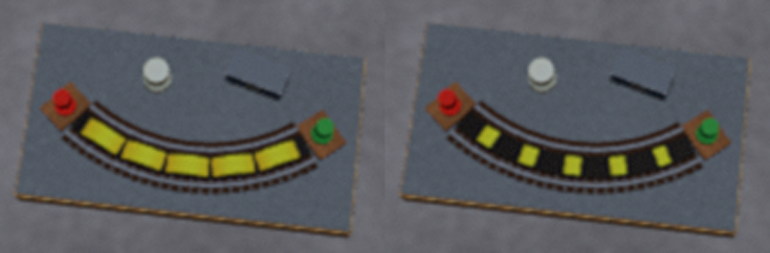

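View pics/side3.png

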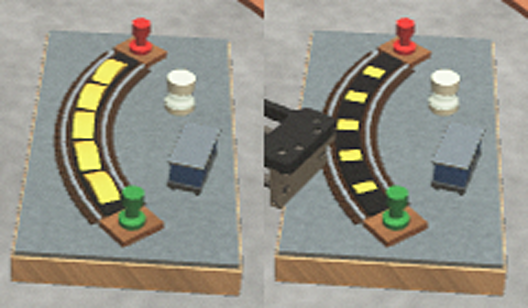

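Both views show the five tabs evenly pushed down. About a third of each crest is still visible, so roughly 1 mm stands above the strip. Nothing else has shifted.

```bash
python3 -c "
from workcell import bot
bot.job_done();print(bot.current_clock())"
```

```text
the job is handed in; nothing more can be done
the job is handed in; nothing more can be done
```

The job is done and handed in: all five tabs are pushed down past half way, in order from green to red, in one pass. I ran the shut fingertips along the arc at about 49.5 mm above the bench (1.5 mm above the strip), then lifted clear. It took about 16 s of the 48 s allowed.

**Tabs:** in both views each tab now shows only about a third of its length. That means roughly 1 mm is left above the strip, so each is about 7 mm down against the 4 mm needed.

**Everything else:** the green and red markers are within 0.2 px of their first positions in both views. The jar is unchanged in the top view. I checked the wagon by eye only, and it looks unmoved. The screwdriver, pliers, tray and booklets were not rechecked, but the arm never came down near them.

**Forces:** the wrist readings between moves stayed under about 2 N, close to the sensor noise. They do not confirm contact, so the evidence that the tabs moved is the pictures.

**Disagreements:**
- The two cameras put the tabs about 6 mm apart along the track, because the side camera sees more of one face of each hump.
- The measured tab heights came out at 48 to 50 mm, lower than the roughly 53 mm expected.
- I used the top view for position and the stated strip height. The markers agreed with the fitted arc to about 2 mm.
- My jar colour check failed in the side view because it also picked up the background.

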